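# Take the specimen carrier out of the bench drawer and hold it level

### The arm

A 7-joint arm with a two-finger parallel gripper is mounted at the origin on the work surface. World frame = base frame: x ahead of the robot, y to its left, z up, the work surface at z = 0. Lengths are in mm, angles in rad, forces in N, time in s.
With the tool pointing down it reaches from about 425 to 825 mm from the base axis. Payload 3.6 kg.
Tool frame: the origin (TCP) lies at the very end of the fingers, on their centre line; the grasp point (between the pads) lies 19 mm behind it; z points along the fingers, x is the direction in which the jaws open and shut, and the axes are right-handed (so a half turn about z gives the same grasp; the last joint's range is limited). The gripper opens to 85 mm and grips with 20 to 120 N. Pads are 22 mm wide; open, the fingers measure 114 mm over their backs; the gripper's body (76 mm by 85 mm) begins 54 mm behind the grasp point. The pads swing forward as they close: fully open they stand 13 mm farther back than shut.
Start: joints at [-1.222, 0.615, -0.013, 1.423, 0.008, 1.103, -0.04], TCP at [238.526, 604.622, 231.297] pointing down, gripper open.
Joint ranges: [-3.12, 3.12], [-0.3, 2.06], [-1.34, 1.32], [0.26, 2.42], [-1.36, 4.5], [0.01, 1.98], [-2.84, 2.84]. Speed limits (rad/s): [2.79, 2.79, 3.14, 3.14, 3.14, 3.14, 3.14].

### API

Orientations are given as a rotation vector (axis times angle).
In Python, from station import ctrl gives the robot as it stands. Calls block until the motion is done:
- ctrl.move_ptp(position, orientation): joint-space move of the TCP to a pose.
- ctrl.line_to(position, feed=150, frame=None, force_limit=None): straight line of the TCP; frame=None keeps the orientation; feed is the mean speed in mm/s. With force_limit (N) it stops when the force on the tool has changed by that much, and returns True; else False.
- ctrl.move_joints(angles): joint-space move.
- ctrl.release() and ctrl.clamp(squeeze=None): open the fingers fully, or close them until they stop; squeeze is the grip in N (None keeps the last).
- ctrl.sleep(seconds).
- ctrl.solve_ik(position, orientation): joint angles nearest the present ones, or None.
- ctrl.snapshot(name): name is "side" or "top"; returns (picture, depth): 384x512x3 uint8, red, green, blue; 384x512 float32, mm along the optical axis (not along the pixel's ray), 0 where there is no reading.
- ctrl.get_calibration(name): a dict with "camera_matrix" (3x3 intrinsics, pixels), "world_from_camera" (4x4, takes a point from camera to world coordinates). Camera axes: x right, y down, z forward; pixel columns grow to the right and rows downward; lengths in mm; the calibration is good to about 2 mm. A picture is of the moment at which its call begins. get_calibration takes no time and is no camera call.
A pose or a line that the arm cannot do raises ctrl.IKError and nothing moves.
- ctrl.hand_in(): hands the job in, once; it reports no verdict.
Readings, each from a call of its own:
- ctrl.read_time_s(): time.
- ctrl.read_qpos(): joint angles.
- ctrl.read_qvel(): joint speeds.
- ctrl.read_tau(): joint torques, N m.
- ctrl.read_ee_pos(): TCP position.
- ctrl.read_orientation(): TCP orientation.
- ctrl.read_force(): force on the tool from outside, world axes, zero at the start.
- ctrl.read_ft_torque(): the same for the moment, N m.
- ctrl.read_grip_width(): finger opening in mm.
Only numpy, scipy, OpenCV 4.12 (cv2) and the standard library are available. Lean on these libraries where they do the work, as an engineer would, in place of code of your own. Each camera call takes 0.05 s, during which the arm holds its last target. There are 200 camera calls.

### The job

Pull the accessory drawer fully open by its bar handle, take the specimen carrier with its two small dishes by the upright fin and lift it until its underside is at least 6 cm above the top of the chest. Keep it level and still there, with both dishes riding in it, and finish while still holding it in the air: do not put it down, leave the drawer open, and leave everything else as it is.

Things in the scene. Friction and masses are not known exactly. Their poses are not given: they have to be found in the camera images.
- chest: Low plywood chest standing on the bench, 200 deep (its x) x 300 wide (y) x 115 mm high, open front closed by one drawer; it does not move. Origin: centre of its underside, on the bench. Its -x axis points out of its front, the way the drawer opens (roughly towards the robot); z is up.
- drawer (a joint): How far the drawer is pulled out along the chest's -x, in m: 0 shut, 0.12 at its stop. Starts nearly shut (0 to 0.015), slides with about 1.5 N of friction, stays where it is left. Its front panel is 296 mm wide, 15 mm thick, top edge 113 mm above the bench; shut, its outer face is flush with the chest's front, 100 mm from the chest's centre.
- drawer_floor (a point): Middle of the drawer's inside, on the floor's upper face, 20 mm above the bench; moves with the drawer. A low wall along x through it parts two compartments, each 127 mm wide (y) and about 160 mm deep (x). Side, middle and back walls rise to 50 mm above the bench.
- handle (a point): Centre of the drawer's steel bar handle, 88 mm above the bench: a round bar 10 mm in diameter, 120 mm long along the chest's y, its axis 42 mm in front of the front panel (37 mm free gap behind it), held by two thin posts at 55 mm either side of the centre. It moves with the drawer.
- carrier: The thing to lift: steel tray 48 (its x) x 96 (y) mm, 4 mm floor, rim 10 mm high, 0.36 to 0.5 kg, with an upright fin in its middle: 20 long (x), 12 thick (y), top 76 mm above the tray's underside. Stands in either compartment of the drawer, its x within 10 degrees of the chest's, under the chest's top until the drawer is open. Origin: centre of its underside; z up.
- dish_a: Small round lidded dish, 34 mm diameter, 14 mm high, 30 g, standing loose in the tray on the +y side of the fin, about 25 mm from the fin's middle. Origin: centre of its underside.
- dish_b: The same kind of dish on the -y side of the fin.
- slidebox: Flat closed slide box, grey with white lid, 50 x 88 x 30 mm, lying in the drawer's other compartment; it stays there. Origin: centre of its underside.
- petri: Large round flat petri dish, 94 mm diameter, 17 mm high, on top of the chest towards the back. To be left alone. Origin: centre of its underside.
- blocks: Two wooden blocks fixed on each other, 60 x 100 x 42 mm, on the bench close to the chest's +y side. To be left alone. Origin: centre of its underside.
- jar: Glass jar with white cap, 52 mm diameter, 75 mm high, on the bench close to the chest's -y side. To be left alone. Origin: centre of its underside.
- wellplate: Flat clear six-well plate, 85 x 127 x 21 mm, on the bench far to the left (+y). To be left alone. Origin: centre of its underside.
- tuberack: White tube rack with capped tubes, 70 x 200 x 92 mm, on the bench far to the right (-y). To be left alone. Origin: centre of its underside.

How it is judged:
By the outcome, as a careful person would: the job done as asked, in the order asked, and still so for the second after the job is handed in, while the arm keeps its last pose, push and grip.
It also fails if it takes over 51 s, if anything falls off the work surface, if the arm or the gripper's body presses on something with over 40 N, if the wrist force passes 120 N, or if a joint passes its speed limit or range.

## Working session

There is one attempt and no reset: what is moved stays moved. The work goes in short steps, each a Python script; the robot and the scene stay as the last script left them, time stands still between calls to the robot, and variables do not carry over. Pictures are saved under pics/ and viewed, about 8 in all and at most 12, crops included, and the job is handed in when it is done.

```bash
ls; mkdir -p pics
python3 - <<'E'
from station import ctrl
import cv2,numpy as np
ims=[]
for n in("side","top"):
    p,d=ctrl.snapshot(n); c=ctrl.get_calibration(n)
    np.savez(f"pics/{n}0.npz",p=p,d=d,K=c["camera_matrix"],T=c["world_from_camera"])
    cv2.imwrite(f"pics/{n}0.png",p[:,:,::-1]); print(n,c["camera_matrix"],np.round(c["world_from_camera"],3),(d>0).mean())
print(ctrl.read_time_s(),ctrl.read_orientation(),ctrl.read_force())
E
```

```text
pics
side [[379.46583819   0.         257.69289222]
 [  0.         379.46583819 189.25773488]
 [  0.           0.           1.        ]] [[ 7.60000e-01 -4.20000e-01  4.96000e-01 -1.19370e+02]
 [-6.50000e-01 -5.00000e-01  5.72000e-01 -8.50134e+02]
 [ 8.00000e-03 -7.57000e-01 -6.53000e-01  1.06750e+03]
 [ 0.00000e+00  0.00000e+00  0.00000e+00  1.00000e+00]] 0.995086669921875
top [[445.98789573   0.         263.03529904]
 [  0.         445.98789573 185.73655799]
 [  0.           0.           1.        ]] [[ 7.700000e-02 -9.750000e-01  2.080000e-01  2.596490e+02]
 [-9.970000e-01 -7.500000e-02  2.100000e-02 -2.373700e+01]
 [-4.000000e-03 -2.090000e-01 -9.780000e-01  1.708255e+03]
 [ 0.000000e+00  0.000000e+00  0.000000e+00  1.000000e+00]] 0.9961395263671875
0.1 [ 2.59609867  1.76670397 -0.00300842] [0.08988264 0.02774107 0.30639244]
```

View pics/side0.png

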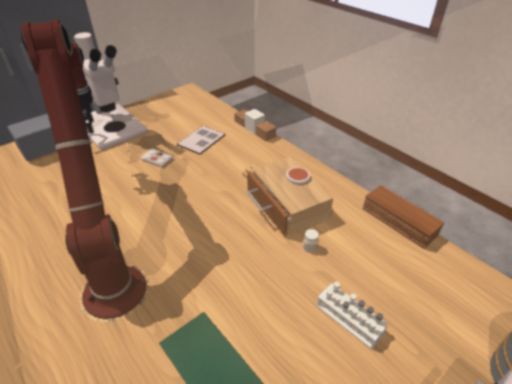

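View pics/top0.png

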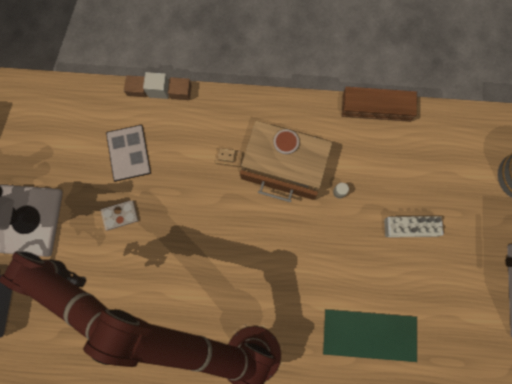

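The side view shows the chest at about (290,195) with the handle at (265,200). In the top view the chest is at about (287,158) with the handle bar at (277,192), and the path to it is clear. Next I'll measure the chest and the handle.

```bash
cat > h.py <<'E'
import numpy as np,cv2
def load(f):
    z=np.load(f); return z["p"],z["d"],z["K"],z["T"]
def cloud(d,K,T):
    v,u=np.mgrid[:d.shape[0],:d.shape[1]]
    c=np.stack([(u-K[0,2])/K[0,0]*d,(v-K[1,2])/K[1,1]*d,d],-1)
    w=c@T[:3,:3].T+T[:3,3]; w[d<=0]=np.nan; return w
def plane(uv,z,K,T):
    uv=np.atleast_2d(uv).astype(float)
    r=np.c_[(uv-K[:2,2])/K[0,0],np.ones(len(uv))]@T[:3,:3].T
    return T[:3,3]+r*((z-T[2,3])/r[:,2])[:,None]
def proj(w,K,T):
    c=(np.atleast_2d(w)-T[:3,3])@T[:3,:3]; return c[:,:2]/c[:,2:]*K[0,0]+K[:2,2]
E
python3 - <<'E'
from h import *
for n,box in(("top",(215,105,365,215)),("side",(230,145,345,260))):
    p,d,K,T=load(f"pics/{n}0.npz"); w=cloud(d,K,T); z=w[...,2]
    x0,y0,x1,y1=box; m=np.zeros(z.shape,np.uint8); m[y0:y1,x0:x1]=1
    t=((np.abs(z-115)<8)&(m>0)).astype(np.uint8)
    t=cv2.morphologyEx(t,cv2.MORPH_OPEN,np.ones((3,3)))
    cs=cv2.findContours(t,cv2.RETR_EXTERNAL,cv2.CHAIN_APPROX_NONE)[0]; c=max(cs,key=cv2.contourArea)
    fm=cv2.drawContours(np.zeros_like(t),[c],-1,1,-1)>0
    zt=np.nanmedian(z[fm]); P=plane(np.argwhere(fm)[:,::-1],zt,K,T)[:,:2].astype(np.float32)
    r=cv2.minAreaRect(P); print(n,"top z",zt,np.nanstd(z[fm&(np.abs(z-zt)<8)]),r,cv2.boxPoints(r).round(1).tolist())
    print("bench z",np.nanmedian(z[(m>0)&(np.abs(z)<12)]))
    # handle: points ahead of front face
    g=p.astype(int); sat=g.max(-1)-g.min(-1)
    cand=(m>0)&(sat<45)&(z>60)&(z<110)
    print("handle cand",cand.sum()); 
    if cand.sum(): print(np.c_[np.argwhere(cand)[:,::-1],w[cand].round(0),sat[cand]][::max(1,cand.sum()//25)].astype(int).tolist())
    cv2.imwrite(f"pics/{n}0c.png",cv2.resize(p[y0:y1,x0:x1,::-1],None,fx=5,fy=5,interpolation=cv2.INTER_CUBIC))
a=cv2.imread("pics/top0c.png");print(a.shape)
E
```

```text
top top z 113.00767451372462 3.354426753506611 ((728.4005126953125, -68.96621704101562), (299.4228515625, 186.28590393066406), 77.98780822753906) [[606.0999755859375, -196.0], [788.2999877929688, -234.8000030517578], [850.7000122070312, 58.099998474121094], [668.5, 96.9000015258789]]
bench z -1.9159159227968985
handle cand 403
[[344, 111, 933, -282, 62, 44], [297, 149, 753, -106, 101, 44], [247, 177, 637, 73, 75, 42], [259, 180, 626, 27, 86, 42], [263, 183, 615, 11, 88, 19], [262, 184, 612, 15, 86, 18], [346, 184, 638, -299, 76, 29], [344, 185, 634, -292, 72, 27], [341, 186, 629, -280, 76, 26], [336, 187, 625, -263, 70, 24], [284, 188, 607, -69, 66, 40], [344, 188, 621, -291, 80, 27], [337, 189, 617, -267, 71, 25], [291, 190, 597, -94, 86, 21], [345, 190, 615, -296, 74, 27], [298, 191, 594, -120, 92, 42], [261, 192, 580, 16, 92, 20], [339, 192, 605, -273, 80, 24], [268, 193, 578, -10, 94, 42], [345, 193, 604, -297, 73, 26], [307, 194, 587, -155, 86, 40], [290, 195, 577, -92, 93, 20], [289, 196, 574, -89, 86, 23], [283, 197, 569, -67, 85, 42], [281, 199, 560, -60, 90, 29], [288, 201, 
[... 505 characters left out ...]
, 91, 30], [257, 203, 566, -57, 94, 29], [271, 205, 603, -95, 89, 43], [259, 207, 560, -76, 91, 40], [270, 207, 594, -99, 87, 37], [266, 208, 580, -93, 86, 33], [262, 210, 558, -95, 91, 33], [289, 221, 612, -185, 67, 41], [313, 230, 643, -276, 73, 38], [312, 231, 637, -277, 72, 29], [310, 232, 626, -277, 75, 27], [306, 233, 611, -272, 76, 35], [314, 233, 632, -291, 77, 27], [309, 234, 616, -282, 75, 27], [317, 234, 639, -299, 73, 37], [312, 235, 621, -291, 75, 27], [307, 236, 603, -284, 76, 33], [315, 236, 626, -301, 74, 30], [310, 237, 608, -294, 75, 30], [306, 238, 602, -282, 65, 31], [314, 238, 616, -306, 75, 32], [311, 239, 605, -301, 74, 30], [309, 240, 604, -294, 63, 31]]
(550, 750, 3)
```

View pics/top0c.png

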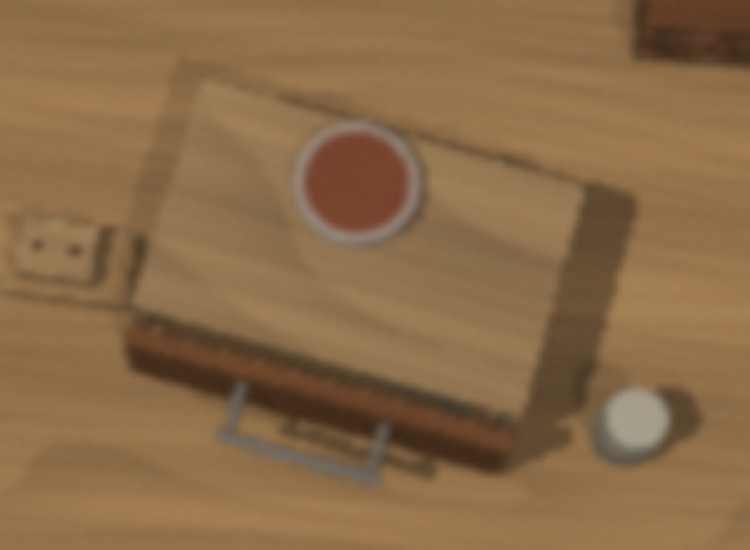

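View pics/side0c.png

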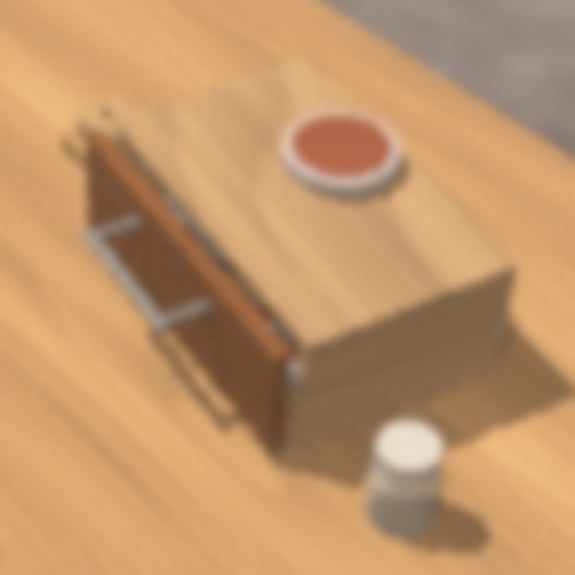

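Both views agree on a chest yaw of about −12° and a centre near (728,−70). The bar ends are at about (260,192) and (290.6,201) in the top view, and (248,192) and (262,210) in the side view. I'll triangulate the bar and check IK for both hooking styles.

```bash
cat >> h.py <<'E'
from scipy.spatial.transform import Rotation as R
def down(deg):   # tool z down, tool x at heading deg
    a=np.radians(deg); x=np.array([np.cos(a),np.sin(a),0]); z=np.array([0,0,-1.])
    return R.from_matrix(np.c_[x,np.cross(z,x),z]).as_rotvec()
def tri(uvs,Ks,Ts):
    A=np.zeros((3,3));b=np.zeros(3)
    for uv,K,T in zip(uvs,Ks,Ts):
        r=T[:3,:3]@np.r_[(np.array(uv)-K[:2,2])/K[0,0],1]; r/=np.linalg.norm(r); M=np.eye(3)-np.outer(r,r); A+=M;b+=M@T[:3,3]
    return np.linalg.solve(A,b)
E
python3 - <<'E'
from h import *; from station import ctrl
_,_,K1,T1=load("pics/top0.npz");_,_,K2,T2=load("pics/side0.npz")
e=[tri(q,(K1,K2),(T1,T2)) for q in(((260,191.7),(248.4,192)),((290.6,201),(262.4,210)))]
H=(e[0]+e[1])/2;d=e[0]-e[1];print("ends",np.round(e,1),"mid",H.round(1),"len",np.linalg.norm(d),"yaw",np.degrees(np.arctan2(-d[0],d[1])))
a=np.radians(-12);ux=np.array([np.cos(a),np.sin(a),0]);print("chest-x",(H-[728,-70,0])@ux,"y",(H-[728,-70,0])@[-ux[1],ux[0],0])
print("plane88",plane([(260,191.7),(290.6,201)],88,K1,T1).round(1),plane([(248.4,192),(262.4,210)],88,K2,T2).round(1))
for off in(23.5,-26):
  for s in(0,-120):
    for y in (-12,78,168,-102):
      P=H+ux*(off+s);P[2]=65;q=ctrl.solve_ik(P,down(y));print(off,s,y,P.round(),None if q is None else np.round(q,2))
E
```

```text
ends [[583.6  18.5  88.4]
 [556.4 -96.4  92.4]] mid [570.  -38.9  90.4] len 118.20239436182632 yaw -13.332897263843751
chest-x -160.97841975971465 y -2.467193896105987
plane88 [[581.7  19.7  88. ]
 [555.5 -95.5  88. ]] [[586.1  18.   88. ]
 [561.4 -93.8  88. ]]
23.5 0 -12 [593. -44.  65.] [-0.17  0.75  0.33  1.76 -0.36  0.69  0.16]
23.5 0 78 [593. -44.  65.] [ 0.06  0.73 -0.04  1.75  0.04  0.66  1.36]
23.5 0 168 [593. -44.  65.] [ 0.29  0.77 -0.42  1.75  0.44  0.72  2.58]
23.5 0 -102 [593. -44.  65.] [-0.37  0.84  0.71  1.77 -0.73  0.82 -1.08]
23.5 -120 -12 [476. -19.  65.] [-0.18  0.62  0.26  2.09 -0.34  0.46  0.12]
23.5 -120 78 [476. -19.  65.] [ 0.02  0.61 -0.04  2.09  0.06  0.45  1.3 ]
23.5 -120 168 [476. -19.  65.] [ 0.25  0.64 -0.37  2.08  0.46  0.51  2.46]
23.5 -120 -102 [476. -19.  65.] [-0.34  0.67  0.51  2.1  -0.63  0.53 -1.15]
-26 0 -12 [545. -34.  65.] [-0.18  0.7   0.31  1.9  -0.36  0.6   0.15]
-26 0 78 [545. -34.  65.] [ 0.05  0.68 -0.04  1.89  0.05  0.57  1.34]
-26 0 168 [545. -34.  65.] [ 0.28  0.71 -0.4   1.89  0.45  0.63  2.53]
-26 0 -102 [545. -34.  65.] [-0.39  0.78  0.67  1.91 -0.72  0.71 -1.07]
-26 -120 -12 [427.  -9.  65.] [-0.17  0.58  0.19  2.22 -0.29  0.37  0.06]
-26 -120 78 [427.  -9.  65.] [ 0.    0.57 -0.05  2.21  0.07  0.36  1.26]
-26 -120 168 [427.  -9.  65.] [ 0.21  0.59 -0.34  2.21  0.48  0.42  2.4 ]
-26 -120 -102 [427.  -9.  65.] [-0.3   0.6   0.39  2.22 -0.57  0.41 -1.22]
```

Run:
```python
from h import *; from station import ctrl
a=np.radians(-12.3);ux=np.array([np.cos(a),np.sin(a),0])
P=np.array([571,-38.5,0])+ux*23.5
ctrl.clamp(20)
ctrl.move_ptp(P+[0,0,170],down(78)); print(ctrl.read_time_s(),ctrl.read_ee_pos(),ctrl.read_force())
hit=ctrl.line_to(P+[0,0,110],feed=120)
hit=ctrl.line_to(P+[0,0,66],feed=40,force_limit=6); print("hit",hit,ctrl.read_ee_pos(),ctrl.read_force(),ctrl.read_time_s())
for n in("side","top"):
    p,d=ctrl.snapshot(n); c=ctrl.get_calibration(n)
    np.savez(f"pics/{n}1.npz",p=p,d=d,K=c["camera_matrix"],T=c["world_from_camera"])
p=np.load("pics/side1.npz")["p"];cv2.imwrite("pics/side1c.png",cv2.resize(p[140:260,215:345,::-1],None,fx=5,fy=5,interpolation=cv2.INTER_CUBIC))
```

```text
3.4917 [594.17378495 -41.98181364 170.0276984 ] [-0.42743405  0.76857483  0.04009872]
hit False [594.22218125 -43.55768902  66.27728793] [ 0.71104108 -0.03854326  0.39279189] 5.3917
```

View pics/side1c.png

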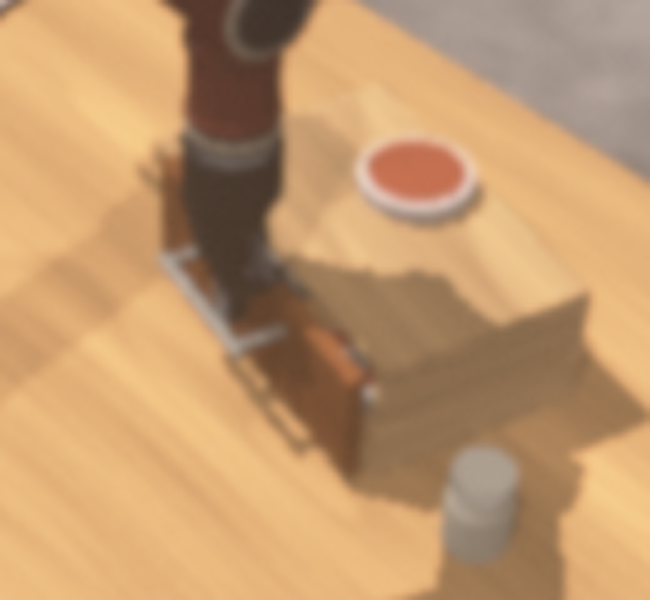

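The fingers, at about (235,300) in the crop, are in the gap behind the bar and there was no contact on the way down. Next I pull.

Run:
```python
from h import *; from station import ctrl
a=np.radians(-12.3);ux=np.array([np.cos(a),np.sin(a),0])
P=np.array(ctrl.read_ee_pos())
hit=ctrl.line_to(P-ux*145,feed=55,force_limit=14); Q=np.array(ctrl.read_ee_pos())
print("hit",hit,Q,"travel",(P-Q)@ux,ctrl.read_force(),ctrl.read_time_s())
ctrl.line_to(Q+ux*6,feed=40); Q=np.array(ctrl.read_ee_pos()); print(ctrl.read_force())
ctrl.line_to([Q[0],Q[1],190],feed=150)
ctrl.move_ptp([430,150,260],down(78))
print(ctrl.read_ee_pos(),ctrl.read_time_s())
for n in("side","top"):
    p,d=ctrl.snapshot(n); c=ctrl.get_calibration(n)
    np.savez(f"pics/{n}2.npz",p=p,d=d,K=c["camera_matrix"],T=c["world_from_camera"])
a=np.load("pics/side2.npz")["p"][140:260,215:345,::-1];b=np.load("pics/top2.npz")["p"][110:230,215:345,::-1]
cv2.imwrite("pics/c2.png",np.vstack([cv2.resize(i[20:100] if 0 else i,None,fx=6,fy=6,interpolation=cv2.INTER_CUBIC)[60:,:] for i in(a,)]))
cv2.imwrite("pics/c2t.png",cv2.resize(b,None,fx=5,fy=5,interpolation=cv2.INTER_CUBIC))
```

```text
hit True [482.10734483 -19.02469474  66.9199343 ] travel 114.723143095888 [1.12504814 0.14397179 1.19206331] 7.4083
[0.50511802 0.25922404 0.45824186]
[430.11904149 148.39155718 259.16169874] 9.45
```

View pics/c2.png

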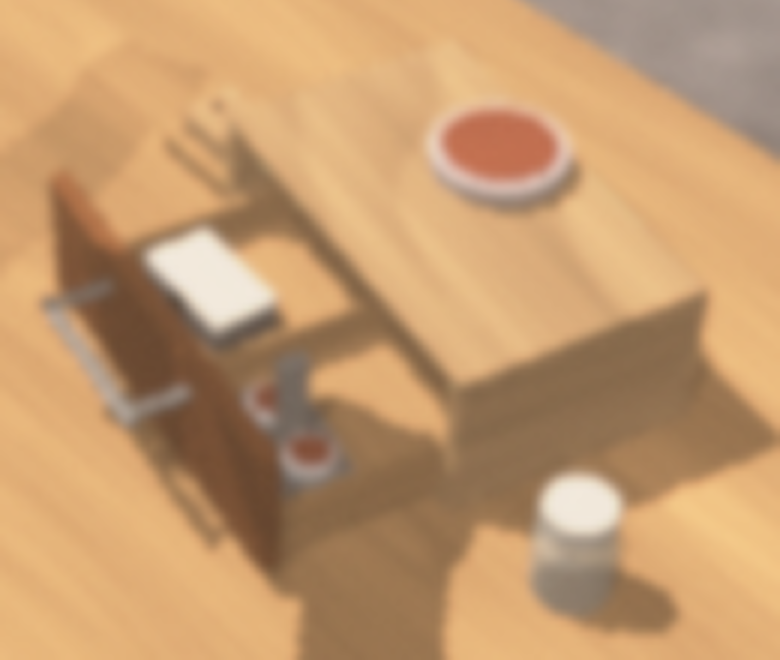

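View pics/c2t.png

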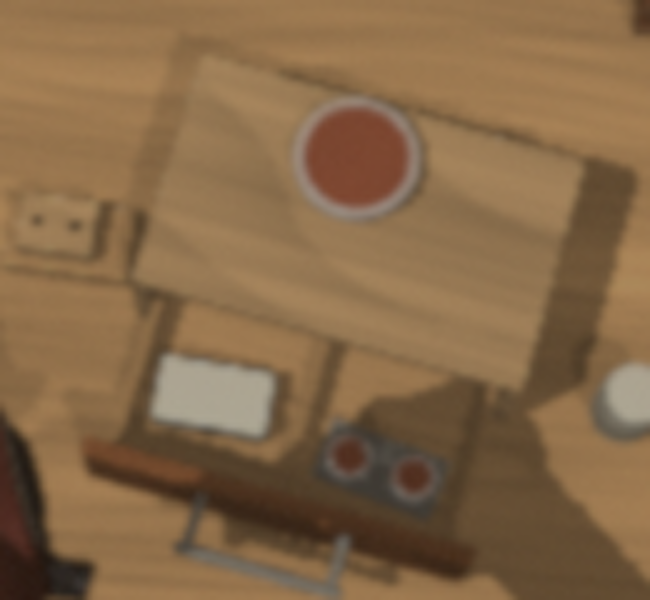

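The drawer is open, and the force rise at its end suggests the stop. The carrier stands in the −y compartment close to the front panel. In the side crop the fin is at about (293,380) and the dishes at (268,400) and (310,450). In the top crop the dishes are at (350,455) and (413,476). The slide box is still in the +y compartment. Next I locate the fin.

Run:
```python
from h import *
p1,d1,K1,T1=load("pics/top2.npz");p2,d2,K2,T2=load("pics/side2.npz")
e=[tri(q,(K1,K2),(T1,T2)) for q in(((251.4,219.6),(222.5,200.8)),((282,228.4),(236.7,219.2)))]
print("bar",np.round(e,1),(e[0]+e[1])/2)
W1=cloud(d1,K1,T1);W2=cloud(d2,K2,T2); cen={}
for n,p,W,K,T,b in(("top",p1,W1,K1,T1,(275,193,305,215)),("side",p2,W2,K2,T2,(252,205,275,232))):
    x0,y0,x1,y1=b; h=cv2.cvtColor(p,cv2.COLOR_RGB2HSV).astype(int); m=np.zeros(h.shape[:2],bool);m[y0:y1,x0:x1]=1
    red=(m&((h[...,0]<12)|(h[...,0]>170))&(h[...,1]>95)).astype(np.uint8)
    k,l,s,c=cv2.connectedComponentsWithStats(red); print(n,"red",[(s[i,4],c[i].round(1).tolist(),plane(c[i],38,K,T).round(1)[0].tolist()) for i in range(1,k) if s[i,4]>6])
    f=m&(W[...,2]>60)&(W[...,2]<112)&(h[...,1]<80)
    # away from panel: print
    print("fin cand",np.c_[np.argwhere(f)[:,::-1],W[f],h[f][:,1]].round(0).astype(int).tolist())
    g=(m&(h[...,1]<75)&(W[...,2]<60)&(W[...,2]>5)).astype(np.uint8)
    if n=="top":
        G=cv2.morphologyEx(g|red,cv2.MORPH_CLOSE,np.ones((3,3)));P=plane(np.argwhere(G>0)[:,::-1],30,K,T)[:,:2].astype(np.float32);print("tray",cv2.minAreaRect(P))
a=p2[200:240,245:285,::-1];b=p1[190:220,270:310,::-1]
cv2.imwrite("pics/f2.png",np.vstack([cv2.resize(i,None,fx=11,fy=11,interpolation=cv2.INTER_LINEAR) for i in(a[:27],b[:27])]))
```

```text
bar [[476.7  42.3  88.5]
 [453.9 -72.1  91.9]] [465.28486802 -14.91691873  90.19062416]
top red [(np.int32(31), [284.4, 200.5], [564.5, -74.2, 38.0]), (np.int32(30), [297.4, 204.6], [552.6, -124.3, 38.0])]
fin cand [[292, 198, 567, -100, 91, 60], [293, 198, 567, -104, 91, 71], [291, 199, 561, -96, 97, 43], [292, 199, 562, -100, 93, 44], [293, 199, 562, -103, 98, 47], [294, 199, 563, -107, 94, 51], [291, 200, 558, -96, 95, 41], [292, 200, 559, -100, 90, 40], [293, 200, 559, -104, 95, 45], [294, 200, 565, -109, 64, 47], [291, 201, 554, -97, 95, 40], [292, 201, 555, -100, 94, 43], [293, 201, 555, -104, 93, 41], [290, 202, 552, -94, 88, 43], [291, 202, 550, -97, 98, 41], [292, 202, 551, -101, 95, 43], [293, 202, 552, -105, 89, 48], [290, 203, 550, -94, 73, 43], [291, 203, 550, -98, 76, 46], [292, 203, 549, -101, 83, 47], [291, 204, 549, -99, 61, 48], [292, 204, 549, -103, 65, 55]]
tray ((556.6467895507812, -98.75054931640625), (91.8647689819336, 46.1479606628418), 72.14286804199219)
side red [(np.int32(12), [259.0, 215.5], [566.1, -69.7, 38.0]), (np.int32(21), [266.4, 224.4], [556.3, -12
[... 680 characters left out ...]
556, -104, 83, 47], [264, 213, 559, -106, 83, 50], [265, 213, 563, -107, 81, 69], [261, 214, 549, -100, 79, 74], [262, 214, 551, -104, 81, 53], [263, 214, 556, -103, 78, 47], [264, 214, 562, -103, 74, 51], [265, 214, 566, -103, 71, 70], [261, 215, 549, -101, 75, 78], [262, 215, 549, -106, 79, 54], [263, 215, 555, -105, 75, 47], [264, 215, 557, -108, 76, 51], [265, 215, 563, -107, 71, 67], [261, 216, 553, -96, 64, 78], [262, 216, 551, -104, 71, 51], [263, 216, 553, -107, 72, 47], [264, 216, 559, -107, 68, 49], [265, 216, 563, -107, 66, 62], [261, 217, 549, -101, 65, 75], [262, 217, 554, -101, 61, 56], [263, 217, 558, -102, 60, 47], [264, 217, 560, -105, 61, 47], [262, 218, 550, -105, 62, 51]]
```

View pics/f2.png

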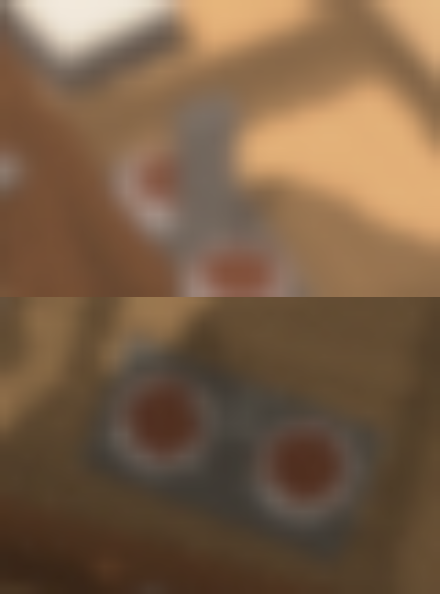

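The estimates agree: dish midpoint (558.5,−99), fin-top points near (558,−101) at z≈95, and tray yaw about −16.5°. The bar position from the contact, (466.5,−15.6), matches its triangulation, (465.3,−14.9). The tray has about 25 mm of clearance to the panel and to the chest edge, so I'll lift it straight up.

Run:
```python
from h import *; from station import ctrl
F=np.array([558,-100.5,0]); o=down(73.5)
ctrl.release()
ctrl.move_ptp(F+[0,0,190],o); print(ctrl.read_time_s(),ctrl.read_ee_pos())
ctrl.line_to(F+[0,0,110],feed=100)
hit=ctrl.line_to(F+[0,0,60],feed=40,force_limit=6); print("hit",hit,ctrl.read_ee_pos(),ctrl.read_force())
if hit: raise SystemExit
f0=ctrl.read_force(); ctrl.clamp(80); ctrl.sleep(.3); print("width",ctrl.read_grip_width(),ctrl.read_force(),ctrl.read_ft_torque())
P=np.array(ctrl.read_ee_pos())
ctrl.line_to(P+[0,0,12],feed=20); ctrl.sleep(.3); print("lift12",ctrl.read_ee_pos(),ctrl.read_grip_width(),ctrl.read_force(),ctrl.read_ft_torque(),ctrl.read_time_s())
for n in("side","top"):
    p,d=ctrl.snapshot(n); c=ctrl.get_calibration(n)
    np.savez(f"pics/{n}3.npz",p=p,d=d,K=c["camera_matrix"],T=c["world_from_camera"])
a=np.load("pics/side3.npz")["p"][175:245,225:305,::-1]
cv2.imwrite("pics/s3.png",cv2.resize(a,None,fx=8,fy=8,interpolation=cv2.INTER_CUBIC))
```

```text
11.45 [558.18903283 -98.10693204 190.25124044]
hit False [ 558.22373159 -100.55468211   60.29073233] [-0.63171889 -0.37529662 -0.12476401]
width 11.226052913781253 [1.17097809 2.24754724 3.21538201] [ 0.31371761  0.0719777  -0.04202612]
lift12 [ 558.21592772 -100.14203888   72.12939887] 11.027066727543703 [ 0.42685058 -0.87206812 -4.11070626] [-0.07343706 -0.02566015 -0.0654545 ] 15.825
```

View pics/s3.png

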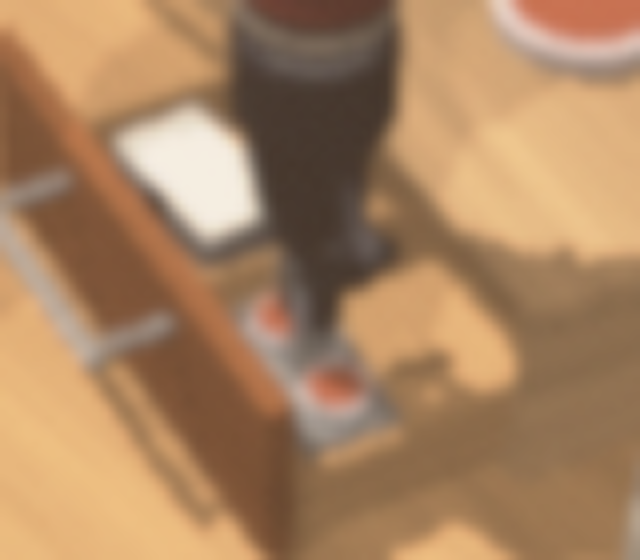

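The fin is gripped (width 11 mm). Both dishes are in the tray at about (278,318) and (335,385), and the load reads about 4 N with almost no moment. Next I lift.

Run:
```python
from h import *; from station import ctrl
P=np.array(ctrl.read_ee_pos())
ctrl.line_to([P[0],P[1],242],feed=60); ctrl.sleep(.8)
print(ctrl.read_ee_pos(),np.linalg.norm(R.from_rotvec(ctrl.read_orientation()).as_matrix()[:2,2]),ctrl.read_grip_width(),ctrl.read_force(),ctrl.read_ft_torque(),np.abs(ctrl.read_qvel()).max(),ctrl.read_time_s())
for n in("side","top"):
    p,d=ctrl.snapshot(n); c=ctrl.get_calibration(n)
    np.savez(f"pics/{n}4.npz",p=p,d=d,K=c["camera_matrix"],T=c["world_from_camera"])
p,d,K,T=load("pics/side4.npz");c=proj(np.array(P[:2].tolist()+[205]),K,T)[0].astype(int);print(c)
W=cloud(d,K,T);h=cv2.cvtColor(p,cv2.COLOR_RGB2HSV).astype(int)
m=np.zeros(d.shape,bool);m[c[1]-25:c[1]+25,c[0]-25:c[0]+25]=1
red=(m&((h[...,0]<12)|(h[...,0]>170))&(h[...,1]>95)&(W[...,2]>170)&(W[...,2]<235)).astype(np.uint8)
k,l,s,cc=cv2.connectedComponentsWithStats(red)
for i in range(1,k):
    if s[i,4]>5: print("red",s[i,4],cc[i].round(1),np.nanmedian(W[l==i],0).round(1))
g=m&(h[...,1]<85)&(W[...,2]>150)&(W[...,2]<225);q=W[g];print("tray lo/hi z",np.nanpercentile(q[:,2],[2,10,50]))
a=p[115:250,215:345,::-1]
cv2.imwrite("pics/s4.png",cv2.resize(a,None,fx=4.4,fy=4.4,interpolation=cv2.INTER_CUBIC))
```

```text
[ 558.22172365 -100.12918496  242.00238139] 1.0960053606615212e-05 10.899850866365162 [-0.48323274 -1.36456756 -4.13132186] [-0.00657157 -0.02166381 -0.02793636] 0.011489156145816986 19.7083
[263 187]
red 15 [259.3 179.5] [563.2 -72.6 220.4]
red 25 [267.6 188.1] [ 553.5 -124.7  220. ]
tray lo/hi z [202.92261814 204.66106105 210.1676714 ]
```

View pics/s4.png

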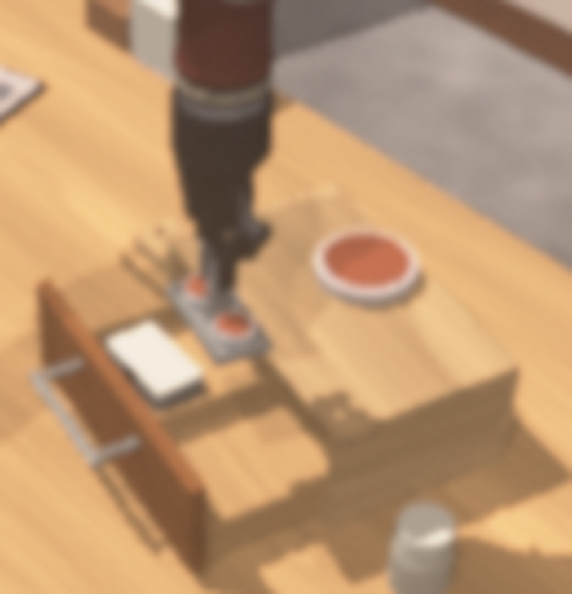

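Both dish tops read z≈220, so the tray is level and its underside is at about 202 mm, some 87 mm above the chest top. The drawer handle hasn't moved, and the slide box, petri dish and jar are in place. Handing in.

Run:
```python
from station import ctrl
print(ctrl.read_grip_width(),ctrl.read_ee_pos(),ctrl.read_force(),ctrl.read_time_s()); ctrl.hand_in()
```

```text
10.859774990658199 [ 558.25226002 -100.08006805  242.01203919] [ 0.83220391  0.01336811 -4.31711425] 19.8083
the job is handed in; nothing more can be done
```

The carrier is held in the air by its fin with both dishes in it, the drawer is open, and the job was handed in at 19.8 s.

- **Drawer:** I hooked the bar with the closed fingers and pulled until the force limit tripped, after 115 mm of tool travel. The bar measured after opening was within about 2 mm of where the contact put it. From the chest centre it comes out about 5 mm beyond its expected fully open position, which I put down to error in the measured chest centre. So "fully open" rests mainly on the force rise at the stop.
- **Lift:** Both dish tops read 220 mm, so the tray is level and its underside is at about 202 mm, roughly 87 mm above the chest top. Tool tilt was negligible and the force on the tool was a steady 4 N or so.
- **Grip:** The finger opening crept from 11.2 to 10.9 mm after clamping. I took this as the pads settling, because I saw no sign of slipping.
- **Surroundings:** The last side picture showed the drawer still open, with the slide box, petri dish and jar in place. I did not recheck the blocks, well plate or tube rack after the lift, but the arm made no unexpected contact.

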